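# Stamp a brass tag blank with one turn of the press handwheel

### The job

Slide the brass blank that lies in the press's guide all the way in until it rests against the end stop under the punch, then turn the flywheel by its red handle exactly one full turn clockwise (seen from above), so that the punch strikes the blank once and the wheel's red pointer is back at the red mark, and let go. The press only stands on soft rubber feet and its handle may be clamped anywhere along its slot, so work by feel and never shove the press out of place; do not turn the wheel backwards or on into a second stroke, and leave the other things on the bench where they are.

Things in the scene. Friction and masses are not known exactly. Their poses are not given: they have to be found in the camera images.
- press: Green bench press, base plate 270 mm square, 22 mm above the table; origin on the table under the wheel's axis, x along the blank's guide towards its stop, z up. A 120 mm square tower stands at the origin; its head (x +-25, y 60 to 145, z 85 to 145 mm) carries the punch. The rubber feet give sideways 1 mm per 2 N and spring back; shoved 4 mm (8 N) it is out of place.
- axle (a point): Point on the flywheel's vertical axis, level with the wheel's top face, 176 mm above the table. The flywheel is a dark steel disc, 176 mm diameter, 16 mm thick, on top of the tower; a hub of 36 mm diameter rises 7 mm above the face.
- slot (a point): Middle of the handle's radial slot on the wheel's top face, 59 mm from the axis; turns with the wheel, starts up to 0.7 rad either way of the press's -x. The handle, an upright red sleeve of 18 mm diameter, spinning freely, stands from 7 to 62 mm above the face on a 20 mm nut, clamped fast with its centre anywhere from 40 to 78 mm from the axis along the slot: not measured, feel or look for it.
- wheel (a joint): Turn of the flywheel in rad: 0 at the start (pointer at the mark, punch up), grows clockwise from above, 6.283 after one revolution. Half a turn drives the punch 14 mm down, the rest lifts it. Friction 0.06 N m, plus up to 0.07 N m while the sprung punch bears on the blank, helping onward after half a turn. It stays where left; no end stop.
- punch: Brass punch tip of 14 mm diameter, pointing down, sprung, above the guide 30 mm before the stop face; origin at its lower face, 22 mm above the plate when up.
- bar: Brass blank, 110 x 24 x 12 mm, about 0.27 kg, loose on the press plate between two low guide strips (8 mm high, 27 mm apart, along the 80 mm before the stop); origin at the centre of its underside, x along its length towards the stop. It starts 30 to 45 mm short of the stop.
- bar_nose (a point): Middle of the blank's end that goes to the stop, 6 mm above its underside.
- bar_tail (a point): Middle of the blank's free end, to be pushed, 6 mm above its underside; it stands clear of the guide strips.
- stop_face (a point): Middle of the face of the end stop that the blank's nose meets; x points into the stop along the guide, 6 mm above the press plate.
- spare: Second brass blank, same size, lying on a white tray left of the press: leave it.
- beaker_a: Clear glass beaker, 84 mm diameter, 110 mm high: leave it.
- beaker_b: Amber glass beaker, 84 mm diameter, 110 mm high, right of the press: leave it.
- jar: Amber jar, 60 mm diameter, 90 mm high: leave it.
- basin: Pink basin turned upside down, 190 mm diameter, 75 mm high: leave it.
- driver: Screwdriver lying nearer the robot, to the left: leave it.
There are look-alikes about, which are no part of the job. Leave any blue look-alike of the bar alone.

How it is judged:
By the outcome, as a careful person would: the job done as asked, in the order asked, and still so for the second after the job is handed in, with the robot touching nothing.
It also fails if it takes over 72 s, if anything falls off the work surface, if the arm or the gripper's body presses on something with over 40 N, if the wrist force passes 120 N, or if a joint passes its speed limit or range.

### The arm

A 6-joint arm with a two-finger parallel gripper is mounted at the origin on the work surface. World frame = base frame: x ahead of the robot, y to its left, z up, the work surface at z = 0. Lengths are in mm, angles in degrees, forces in N, time in s.
With the tool pointing down it reaches from about 375 to 750 mm from the base axis. Payload 9 kg.
Tool frame: the origin (TCP) lies between the finger pads; the fingertips stand 11 mm ahead of it and the grasp point (between the pads) lies 8 mm behind it; z points along the fingers, y is the line along which they close (so a half turn about z gives the same grasp; the last joint's range is limited). The gripper opens to 85 mm and grips with 20 to 120 N. Pads are 22 mm wide; open, the fingers measure 114 mm over their backs; the gripper's body (76 mm by 85 mm) begins 54 mm behind the grasp point. The pads swing forward as they close: fully open they stand 13 mm farther back than shut.
Start: joints at [55.594, 5.964, 5.575, 89.605, 0, 77.527], TCP at [224.118, 556.603, 242.331] pointing down, gripper open.
Joint ranges: [-171.21, 171.21], [-48.23, 106.86], [-62.78, 66.21], [-105.2, 120.99], [-86.42, 89.51], [-180, 180]. Speed limits (degrees/s): [127.2, 127.2, 147.25, 180, 180, 180].

### API

Orientations are given as a 3x3 rotation matrix whose columns are the frame's x, y, z axes.
In Python, from cell import env, imaging, ticket gives the robot as it stands.
- The arm moves only by the tool jog_arm, never from a script. Its arguments are lists of equal length, an entry for each row: "slide": the shift along the tool's x, y, z in mm, a list of three; "delta_rot": the turn, a rotation vector about the tool's x, y, z in degrees, a list of three; "hand": the closure, from -1 (fully open) to 1 (shut). A call has 1 to 12 rows; each row shifts and turns the commanded pose from where the row before left it, along the tool's axes as they then stand; what a row does not reach is not made up. A row lasts 1/8 s, in which the tool goes at most 62.5 mm and 10.7 degrees, less where a joint would pass 70% of its speed; a pose out of reach is approached as far as the arm can. A call is refused whole if a number of a shift passes 62.5 or a number of a turn 10.7, either way. A call with a gripper value outside its range is refused whole. The fingers move at their own pace and stop on an object; "newtons" is the grip in N (left out, the last holds). Time passes only in rows, so rows that do not move let the fingers close. It gives the time, the measured TCP pose, the force, the opening and the grip force at its end, in the units of the state.
- env.get_state(): the state, without advancing time (a new reading comes with each control period).
- imaging.read_camera(name): name is "scene" or "top" or "wrist"; returns a dict with "color" (384x512x3 uint8, red, green, blue), "camera_matrix" (3x3 intrinsics, pixels), "distortion" ([k1, k2, p1, p2, k3] as OpenCV has them; the pictures are not rectified), "R" (3x3) and "t" (3): a world point X has camera coordinates R X + t; the wrist camera has in their place "hand_eye" (4x4, takes a point from camera to tool coordinates, whose origin is the TCP and whose axes are the flange's). Camera axes: x right, y down, z forward; pixel columns grow to the right and rows downward; lengths in mm; the calibration is good to about 2 mm. A picture is of the moment at which its call begins: read the wrist's pose just before it. There is no depth.
- ticket.job_done(): hands the job in; it is judged then, once.
The state is a dict: "clock": time; "qpos": joint angles; "dq": joint speeds; "joint_torque": joint torques, N m; "position": TCP position; "orientation": TCP orientation; "force": force on the tool from outside, world axes, zero at the start; "torque": the same for the moment, N m; "width": finger opening in mm; "grasp_force": force on a finger pad.
Only numpy, scipy, OpenCV 4.12 (cv2) and the standard library are available. Lean on these libraries where they do the work, as an engineer would, in place of code of your own. Each camera call takes 0.05 s, during which the arm holds its last target. There are 200 camera calls.

## Working session

There is one attempt and no reset: what is moved stays moved. The work goes in short steps, Python scripts to look and compute and a tool call to move; the robot and the scene stay as the last step left them, time stands still between calls to the robot, and variables do not carry over. Pictures are saved under pics/ and viewed, at most 10 in all, crops included, and the job is handed in when it is done.

Besides the shell and the picture viewer there is one more tool, called as name(argument=value, ...) on one line, values as JSON. jog_arm: Moves the arm, as the interface text tells. Its arguments: {"type":"object","properties":{"slide":{"type":"array","items":{"type":"array","items":{"type":"number"}}},"delta_rot":{"type":"array","items":{"type":"array","items":{"type":"number"}}},"hand":{"type":"array","items":{"type":"number"}},"newtons":{"type":"number"}},"required":["slide","delta_rot","hand"]}

```bash
ls; mkdir -p pics; python3 - <<'E'
from cell import env, imaging
import cv2,numpy as np,pickle
s=env.get_state();print(s['clock'],s['position'],s['orientation'],s['force'],s['width'])
d={}
for n in ("scene","top"):
    c=imaging.read_camera(n);d[n]=c;print(n,np.round(c['camera_matrix'],1).tolist(),c['distortion'],np.round(c['R'],3).tolist(),c['t'])
    cv2.imwrite(f"pics/{n}0.png",c['color'][:,:,::-1])
pickle.dump(d,open('cams.pkl','wb'))
E
```

```text
pics
0.0 [223.89999791 556.32284569 241.50187596] [[-9.27637528e-01  3.73480929e-01 -7.83005726e-04]
 [ 3.73481617e-01  9.27636925e-01 -1.10295679e-03]
 [ 3.14411699e-04 -1.31558235e-03 -9.99999085e-01]] [-0.82717261  0.24352206 -0.60256078] 85.34928000389269
scene [[422.4, 0.0, 259.6], [0.0, 422.4, 192.8], [0.0, 0.0, 1.0]] [-0.10402134  0.          0.          0.          0.        ] [[-0.644, 0.765, 0.01], [0.422, 0.366, -0.83], [-0.639, -0.53, -0.558]] [ 307.92835287  -90.54254169 1769.51637746]
top [[356.2, 0.0, 260.0], [0.0, 356.2, 191.7], [0.0, 0.0, 1.0]] [-0.03430607  0.          0.          0.          0.        ] [[0.016, -1.0, 0.001], [-0.98, -0.016, -0.199], [0.199, 0.003, -0.98]] [-19.72695671 532.34842713 976.64160765]
```

View pics/top0.png

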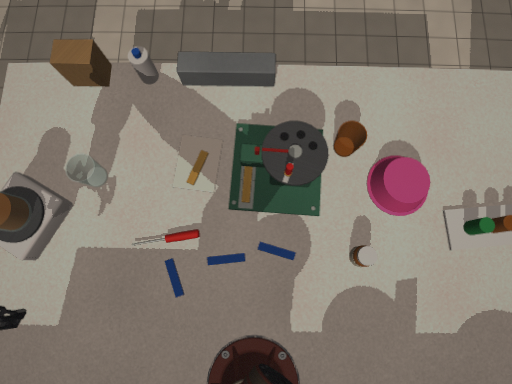

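View pics/scene0.png

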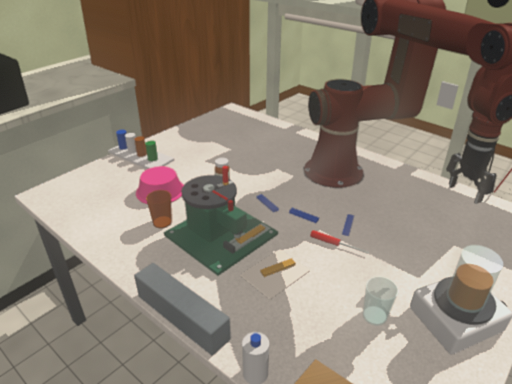

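The top view shows the press at about (277,168) and its wheel at (295,152). The candidates for the blank are:
- brass bar in the guide at (247,185), which is the target
- spare on the white tray at (198,168)
- blue look-alikes at (226,259), (276,251) and (174,278)

The candidates for the red handle are:
- sleeve on the wheel at (290,170), which is the target
- red pointer and mark at (257–287,150)
- screwdriver at (182,237)

```bash
python3 - <<'E'
import cv2,pickle,numpy as np
d=pickle.load(open('cams.pkl','rb'))
a=d['top']['color'][110:225,220:340,::-1];b=d['scene']['color'][150:275,155:285,::-1]
a=cv2.resize(a,(400,384),interpolation=cv2.INTER_CUBIC);b=cv2.resize(b,(400,384),interpolation=cv2.INTER_CUBIC)
cv2.imwrite('pics/crop1.png',np.hstack([a,b]))
E
```

```text
(no output)
```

View pics/crop1.png

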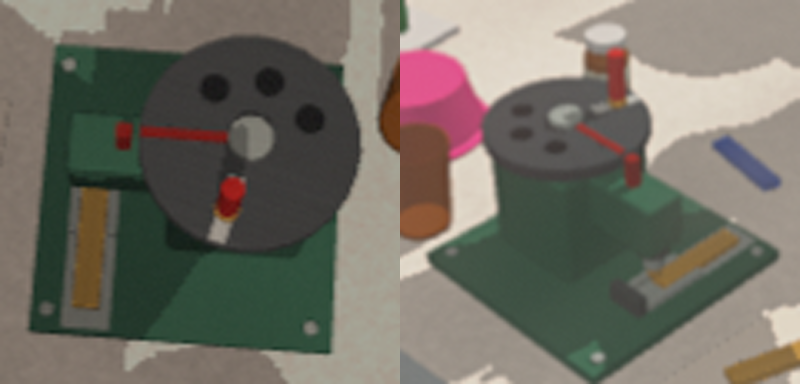

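The left crop confirms that the brass bar at crop (90,248) lies in the grey guide below the head. Other features in it:
- red handle on the wheel near crop (232,195)
- pointer running left to the red mark at (124,135)
- hub at (250,137)

The scene crop shows the stop as the dark block at (630,293). Next I'll measure.

```bash
cat > h.py <<'E'
import numpy as np,cv2
def ray(c,uv,R=None,t=None):
    p=cv2.undistortPoints(np.float64([[uv]]),np.array(c['camera_matrix']),np.array(c['distortion']))[0,0]
    R=np.array(c['R']) if R is None else R; t=np.array(c['t']) if t is None else t
    return -R.T@t, R.T@np.array([p[0],p[1],1])
def onz(c,uv,z,**k):
    o,d=ray(c,uv,**k); return o+d*(z-o[2])/d[2]
def wristpose(c,s):  # -> R,t world->camera
    H=np.array(c['hand_eye']); O=np.array(s['orientation']); p=np.array(s['position'])
    Rwc=O@H[:3,:3]; o=O@H[:3,3]+p
    return Rwc.T,-Rwc.T@o
E
python3 - <<'E'
import pickle,numpy as np,cv2
from h import *
d=pickle.load(open('cams.pkl','rb'));c=d['top']
f=lambda u,v:(220+(u+.5)*.3-.5,110+(v+.5)*115/384-.5)
for n,p,z in [('cTL',(56,45),22),('cBL',(30,330),22),('cBR',(330,352),22),('sTL',(69,65),22),('sBL',(46,308),22),('sBR',(311,327),22),('hub',(250,137),183),('bar_tail_mid',(86,308),34),('bar_nose_vis',(95,189),34),('mark',(124,135),165),('nut',(229,213),180)]:
    print(n,np.round(onz(c,f(*p),z),1))
# wheel ellipse via dark pixels in crop
im=c['color'];hsv=cv2.cvtColor(im,cv2.COLOR_RGB2HSV)
bm=((hsv[...,0]>10)&(hsv[...,0]<25)&(hsv[...,1]>110)&(hsv[...,2]>70)).astype(np.uint8)
bm[:, :235]=0;bm[:,262:]=0;bm[:150]=0;bm[:110]=0;bm[225:]=0
pts=np.argwhere(bm)[:,::-1].astype(np.float32);print(len(pts),cv2.minAreaRect(pts))
for q in cv2.boxPoints(cv2.minAreaRect(pts)):print(np.round(onz(c,q,34),1))
# handle red sleeve in both views: pca extremes
for n,(x0,x1,y0,y1) in dict(top=(278,302,158,182),scene=(214,236,158,190)).items():
    h=cv2.cvtColor(d[n]['color'],cv2.COLOR_RGB2HSV)
    m=((h[...,0]<8)|(h[...,0]>172))&(h[...,1]>130)&(h[...,2]>80)
    mm=np.zeros_like(m);mm[y0:y1,x0:x1]=m[y0:y1,x0:x1]
    p=np.argwhere(mm)[:,::-1];print(n,len(p),p.mean(0),p.min(0),p.max(0))
E
```

```text
cTL [755.1  65.9  22. ]
cBL [486.7  80.9  22. ]
cBR [ 471.5 -184.8   22. ]
sTL [735.5  53.2  22. ]
sBL [506.7  67.4  22. ]
sBR [ 493.5 -168.3   22. ]
hub [615.8 -99.  183. ]
bar_tail_mid [505.3  31.2  34. ]
bar_nose_vis [613.5  25.8  34. ]
mark [621.7  -1.1 165. ]
nut [555.7 -83.  180. ]
273 ((246.57586669921875, 183.5896759033203), (7.723230361938477, 35.460426330566406), 4.763641834259033)
[507.9  43.6  34. ]
[615.3  37.7  34. ]
[613.7  14.6  34. ]
[506.3  21.   34. ]
top 74 [288.91891892 168.14864865] [285 163] [293 174]
scene 80 [224.725  173.4625] [222 166] [227 182]
```

jog_arm(slide=[[-40, -34, -5], [-40, -34, -5], [-40, -34, -5], [-40, -34, -5], [-40, -34, -5], [-40, -34, -5], [-40, -34, -5], [-40, -34, -5], [-40, -34, -5], [-40, -34, -5], [-40, -34, -5], [-40, -34, -5]], delta_rot=[[0, 0, 0], [0, 0, 0], [0, 0, 0], [0, 0, 0], [0, 0, 0], [0, 0, 0], [0, 0, 0], [0, 0, 0], [0, 0, 0], [0, 0, 0], [0, 0, -9.4], [0, 0, -9.3]], hand=[1, 1, 1, 1, 1, 1, 1, 1, 1, 1, 1, 1])

```text
clock: 1.6
position: [524.7, 1.7, 302.4]
orientation: [[-0.999, 0.052, 0.0], [0.052, 0.999, 0.0], [-0.0, 0.0, -1.0]]
force: [1.2, -0.4, 0.5]
width: 0.1
grasp_force: 0.0
```

```bash
python3 - <<'E'
from cell import env, imaging
import cv2,numpy as np,pickle
s=env.get_state();c=imaging.read_camera("wrist");pickle.dump((s,c),open('w1.pkl','wb'))
print(s['clock'],np.round(s['position'],1),np.round(s['orientation'],3).tolist(),s['force'],np.round(s['qpos']),c['hand_eye'])
cv2.imwrite("pics/w1.png",c['color'][:,:,::-1])
E
```

```text
1.6 [524.7   1.7 302.4] [[-0.999, 0.052, 0.0], [0.052, 0.999, 0.0], [-0.0, 0.0, -1.0]] [ 1.22998967 -0.35391497  0.54138047] [-14.  -6.   0.  96.   0. -11.] [[ 3.24047016e-04 -9.44497119e-01 -3.28519539e-01  8.53202471e+01]
 [ 9.99999856e-01  1.65371133e-04  5.10941940e-04  5.11288793e-01]
 [-4.28255541e-04 -3.28519658e-01  9.44497036e-01 -1.30873797e+02]
 [ 0.00000000e+00  0.00000000e+00  0.00000000e+00  1.00000000e+00]]
```

View pics/w1.png

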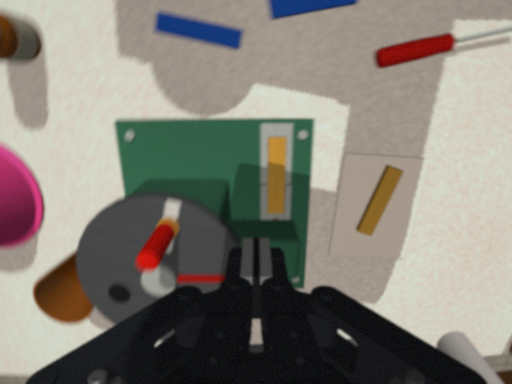

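The wrist view shows:
- blank's tail at about (278,137), with its axis along column 277 and the nose hidden under the head
- hub near (158,279)
- handle top near (148,258) and foot near (170,232)
- pointer along row 278

```bash
python3 - <<'E'
import pickle,numpy as np,cv2
from h import *
from scipy.optimize import least_squares
s,c=pickle.load(open('w1.pkl','rb'));R,t=wristpose(c,s);k=dict(R=R,t=t)
im=c['color'];h=cv2.cvtColor(im,cv2.COLOR_RGB2HSV)
m=((h[...,0]>10)&(h[...,0]<28)&(h[...,1]>110)&(h[...,2]>70)).astype(np.uint8);m[:,:262]=0;m[:,295:]=0;m[:120]=0;m[225:]=0
p=np.argwhere(m)[:,::-1].astype(np.float32);r=cv2.minAreaRect(p);print('bar',r)
for q in cv2.boxPoints(r):print(np.round(onz(c,q,34,**k),1))
for n,q,z in [('TL',(117,121),22),('TR',(313,121),22),('sTL',(129,136),22),('sTR',(303,134),22),('hub',(158,279),183),('mark',(0,0),0)]:
    print(n,np.round(onz(c,q,z,**k),1))
# wheel rim: dark grey mask
g=cv2.cvtColor(im,cv2.COLOR_RGB2GRAY)
m=((h[...,1]<60)&(g<95)&(g>30)).astype(np.uint8);m[:,:60]=0;m[:185]=0;m[:,240:]=0;m[290:]=0
m=cv2.morphologyEx(m,cv2.MORPH_OPEN,np.ones((5,5)))
cs=max(cv2.findContours(m,cv2.RETR_EXTERNAL,cv2.CHAIN_APPROX_NONE)[0],key=cv2.contourArea)
P=np.array([onz(c,np.float64(q[0]),176,**k)[:2] for q in cs if q[0][1]<285 and q[0][0]<232])
f=least_squares(lambda a:np.hypot(*(P-a).T)-88,[616,-99],loss='soft_l1');print('wheel',f.x,np.abs(f.fun).mean())
# red handle: contour and top
m=(((h[...,0]<8)|(h[...,0]>172))&(h[...,1]>130)&(h[...,2]>80)).astype(np.uint8)
a=m.copy();a[:,:130]=0;a[:,182:]=0;a[:200]=0;a[272:]=0
p=np.argwhere(a)[:,::-1].astype(np.float32);r=cv2.minAreaRect(p);print('handle',r,cv2.boxPoints(r).tolist())
E
```

```text
bar ((276.1486511230469, 174.51380920410156), (16.528175354003906, 75.30210876464844), 1.2188752889633179)
[612.  14.  34.]
[504.7  20.3  34. ]
[506.3  42.   34. ]
[613.8  37.6  34. ]
TL [ 473.9 -182.8   22. ]
TR [488.6  80.8  22. ]
sTL [ 495.1 -169.8   22. ]
sTR [505.3  67.3  22. ]
hub [614.  -98.8 183. ]
mark [ 304.3 -327.8    0. ]
wheel [617.49259728 -95.7904515 ] 15.68244203267672
handle ((155.04364013671875, 248.58055114746094), (23.020416259765625, 53.495845794677734), 34.99202346801758) [[130.27517700195312, 263.8926086425781], [160.95303344726562, 220.06712341308594], [179.81210327148438, 233.26849365234375], [149.13424682617188, 277.093994140625]]
```

jog_arm(slide=[[24, 14, 0], [24, 14.5, 0], [0, 0, 50], [0, 0, 50], [0, 0, 50], [0, 0, 50], [0, 0, 40], [0, 0, 15], [0, 0, 5], [0, 0, 4], [0, 0, 0]], delta_rot=[[0, 0, 0], [0, 0, 0], [0, 0, 0], [0, 0, 0], [0, 0, 0], [0, 0, 0], [0, 0, 0], [0, 0, 0], [0, 0, 0], [0, 0, 0], [0, 0, 0]], hand=[1, 1, 1, 1, 1, 1, 1, 1, 1, 1, 1])

```text
clock: 3.02
position: [478.7, 34.5, 39.3]
orientation: [[-0.998, 0.056, 0.002], [0.056, 0.998, -0.0], [-0.002, -0.0, -1.0]]
force: [0.1, 0.4, 0.1]
width: 0.1
grasp_force: 0.0
```

```bash
python3 - <<'E'
from cell import env, imaging
import cv2,numpy as np,pickle
s=env.get_state();c=imaging.read_camera("wrist")
print(s['clock'],np.round(s['position'],1),s['force'])
F=[]
from time import sleep
a=c['color'][150:384,130:400,::-1];b=imaging.read_camera("scene")['color'][130:290,150:320,::-1];print(env.get_state()['force'])
cv2.imwrite("pics/w2.png",np.hstack([cv2.resize(a,(400,346)),cv2.resize(b,(368,346))]))
E
```

```text
3.025 [478.7  34.5  39.3] [0.13424094 0.37703162 0.05680826]
[-0.84038011  0.02137523  0.14510681]
```

View pics/w2.png

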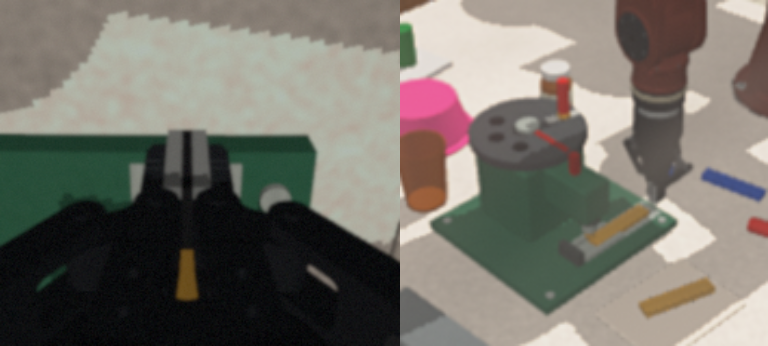

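The fingers hang just behind the tail. The wrist crop shows the brass between and under the fingers at (187,275), and the scene crop shows them behind the tail at (655,195).

jog_arm(slide=[[-2, -1.5, 0], [-4, 0, 0], [-4, 0, 0], [-3, 0, 0], [-3, 0, 0], [-3, 0, 0], [-3, 0, 0], [-3, 0, 0], [-3, 0, 0], [-4, 0, 0], [-4, 0, 0], [-2, 0, 0]], delta_rot=[[0, 0, 0], [0, 0, 0], [0, 0, 0], [0, 0, 0], [0, 0, 0], [0, 0, 0], [0, 0, 0], [0, 0, 0], [0, 0, 0], [0, 0, 0], [0, 0, 0], [0, 0, 0]], hand=[1, 1, 1, 1, 1, 1, 1, 1, 1, 1, 1, 1])

```text
clock: 4.62
position: [516.0, 31.0, 38.3]
orientation: [[-0.998, 0.056, 0.0], [0.056, 0.998, 0.0], [-0.0, 0.0, -1.0]]
force: [-1.9, 0.4, 0.2]
width: 0.1
grasp_force: 0.9
```

jog_arm(slide=[[-1.5, 0, 0], [-1.5, 0, 0], [-1, 0, 0], [0, 0, 0]], delta_rot=[[0, 0, 0], [0, 0, 0], [0, 0, 0], [0, 0, 0]], hand=[1, 1, 1, 1])

```text
clock: 5.12
position: [519.9, 30.8, 38.3]
orientation: [[-0.998, 0.056, 0.0], [0.056, 0.998, 0.0], [-0.0, 0.0, -1.0]]
force: [-1.7, -1.1, 0.7]
width: -0.3
grasp_force: 0.8
```

```bash
cat > bar.py <<'E'
from cell import env, imaging
from h import *
s=env.get_state();c=imaging.read_camera("top");f=[env.get_state()['force']]
imaging.read_camera("top");f.append(env.get_state()['force'])
h=cv2.cvtColor(c['color'],cv2.COLOR_RGB2HSV)
m=((h[...,0]>10)&(h[...,0]<25)&(h[...,1]>110)&(h[...,2]>70)).astype(np.uint8);m[:,:235]=0;m[:,262:]=0;m[:150]=0;m[225:]=0
p=np.argwhere(m)[:,::-1];v=p[:,1].max()
print(s['clock'],np.round(s['position'],1),np.round(s['force'],2),np.round(f,2),'tail',onz(c,(246,v+.5),34))
E
python3 bar.py
```

```text
Traceback (most recent call last):
  File "bar.py", line 7, in <module>
    p=np.argwhere(m)[:,::-1];v=p[:,1].max()
                               ~~~~~~~~~~^^
ValueError: zero-size array to reduction operation maximum which has no identity
```

jog_arm(slide=[[-1.5, 0, 0], [-1.5, 0, 0], [0, 0, 0]], delta_rot=[[0, 0, 0], [0, 0, 0], [0, 0, 0]], hand=[1, 1, 1])

```text
clock: 5.6
position: [522.9, 30.6, 38.3]
orientation: [[-0.998, 0.056, 0.0], [0.056, 0.998, 0.0], [-0.0, 0.0, -1.0]]
force: [-1.1, 1.0, -0.1]
width: -0.0
grasp_force: 0.8
```

jog_arm(slide=[[-1, 0, 0], [-1, 0, 0], [0, 0, 0]], delta_rot=[[0, 0, 0], [0, 0, 0], [0, 0, 0]], hand=[1, 1, 1])

```text
clock: 5.98
position: [524.8, 30.5, 38.3]
orientation: [[-0.998, 0.056, 0.0], [0.056, 0.998, 0.0], [-0.0, 0.0, -1.0]]
force: [-2.6, -0.5, 0.7]
width: 0.4
grasp_force: 0.9
```

jog_arm(slide=[[-1, 0, 0], [0, 0, 0]], delta_rot=[[0, 0, 0], [0, 0, 0]], hand=[1, 1])

```text
clock: 6.22
position: [525.9, 30.4, 38.3]
orientation: [[-0.998, 0.056, 0.0], [0.056, 0.998, 0.0], [-0.0, 0.0, -1.0]]
force: [-2.0, 0.0, 0.9]
width: 0.1
grasp_force: 0.9
```

jog_arm(slide=[[-1, 0, 0], [-1, 0, 0], [0, 0, 0]], delta_rot=[[0, 0, 0], [0, 0, 0], [0, 0, 0]], hand=[1, 1, 1])

```text
clock: 6.6
position: [527.9, 30.3, 38.3]
orientation: [[-0.998, 0.056, 0.0], [0.056, 0.998, 0.0], [-0.0, 0.0, -1.0]]
force: [-1.7, -0.3, -0.4]
width: -0.2
grasp_force: 0.9
```

jog_arm(slide=[[-1, 0, 0], [0, 0, 0]], delta_rot=[[0, 0, 0], [0, 0, 0]], hand=[1, 1])

```text
clock: 6.85
position: [528.8, 30.2, 38.3]
orientation: [[-0.998, 0.056, 0.0], [0.056, 0.998, 0.0], [-0.0, 0.0, -1.0]]
force: [-1.5, 0.1, 0.6]
width: -0.0
grasp_force: 0.9
```

```bash
cat > f.py <<'E'
from cell import env, imaging
import numpy as np
F=[]
for i in range(5):
    F.append(env.get_state()['force']);imaging.read_camera("scene")
s=env.get_state();print(s['clock'],np.round(s['position'],1),np.round(np.mean(F,0),2),np.round(np.std(F,0),1))
E
python3 f.py
```

```text
7.1 [528.8  30.3  38.3] [-1.68 -0.1   0.09] [0.3 0.5 0.4]
```

jog_arm(slide=[[-1, 0, 0], [-0.5, 0, 0], [0, 0, 0]], delta_rot=[[0, 0, 0], [0, 0, 0], [0, 0, 0]], hand=[1, 1, 1])

```text
clock: 7.48
position: [530.3, 30.1, 38.3]
orientation: [[-0.998, 0.056, 0.0], [0.056, 0.998, 0.0], [-0.0, 0.0, -1.0]]
force: [-2.3, 1.0, -0.4]
width: -0.1
grasp_force: 1.0
```

jog_arm(slide=[[-1, 0, 0], [0, 0, 0]], delta_rot=[[0, 0, 0], [0, 0, 0]], hand=[1, 1])

```text
clock: 7.72
position: [531.4, 30.1, 38.3]
orientation: [[-0.998, 0.056, 0.0], [0.056, 0.998, 0.0], [-0.0, 0.0, -1.0]]
force: [-2.1, 0.4, 0.6]
width: -0.1
grasp_force: 0.9
```

```bash
python3 f.py
```

```text
7.975 [531.3  30.1  38.3] [-1.72  0.05  0.53] [0.4 0.3 0.4]
```

jog_arm(slide=[[-1, 0, 0], [0, 0, 0]], delta_rot=[[0, 0, 0], [0, 0, 0]], hand=[1, 1])

```text
clock: 8.22
position: [532.3, 30.0, 38.3]
orientation: [[-0.998, 0.056, 0.0], [0.056, 0.998, 0.0], [-0.0, 0.0, -1.0]]
force: [-1.6, -0.3, 0.9]
width: -0.1
grasp_force: 1.0
```

jog_arm(slide=[[-1, 0, 0], [0, 0, 0]], delta_rot=[[0, 0, 0], [0, 0, 0]], hand=[1, 1])

```text
clock: 8.48
position: [533.3, 30.0, 38.3]
orientation: [[-0.998, 0.056, -0.0], [0.056, 0.998, 0.0], [0.0, 0.0, -1.0]]
force: [-1.7, 0.5, 1.1]
width: 0.2
grasp_force: 1.1
```

```bash
python3 f.py
```

```text
8.725 [533.3  30.   38.3] [-2.26  0.07  0.87] [0.4 0.3 0.2]
```

jog_arm(slide=[[-1, 0, 0], [0, 0, 0]], delta_rot=[[0, 0, 0], [0, 0, 0]], hand=[1, 1])

```text
clock: 8.98
position: [534.2, 30.0, 38.3]
orientation: [[-0.998, 0.056, -0.0], [0.056, 0.998, 0.0], [0.0, 0.0, -1.0]]
force: [-3.4, 0.7, 1.4]
width: -0.0
grasp_force: 1.8
```

```bash
python3 f.py
```

```text
9.225 [534.2  30.   38.2] [-3.34  0.43  0.83] [0.2 0.3 0.4]
```

jog_arm(slide=[[-0.5, 0, 0], [0, 0, 0]], delta_rot=[[0, 0, 0], [0, 0, 0]], hand=[1, 1])

```text
clock: 9.48
position: [534.7, 30.0, 38.2]
orientation: [[-0.998, 0.056, -0.0], [0.056, 0.998, 0.0], [0.0, 0.0, -1.0]]
force: [-4.3, 1.8, 1.2]
width: 0.0
grasp_force: 2.2
```

```bash
python3 f.py; python3 - <<'E'
from cell import imaging
import cv2
b=imaging.read_camera("scene")['color'][190:270,205:305,::-1]
cv2.imwrite("pics/s3.png",cv2.resize(b,(700,560),interpolation=cv2.INTER_CUBIC))
E
```

```text
9.725 [534.7  29.9  38.3] [-4.67  0.96  1.39] [0.3 0.4 0.4]
```

View pics/s3.png

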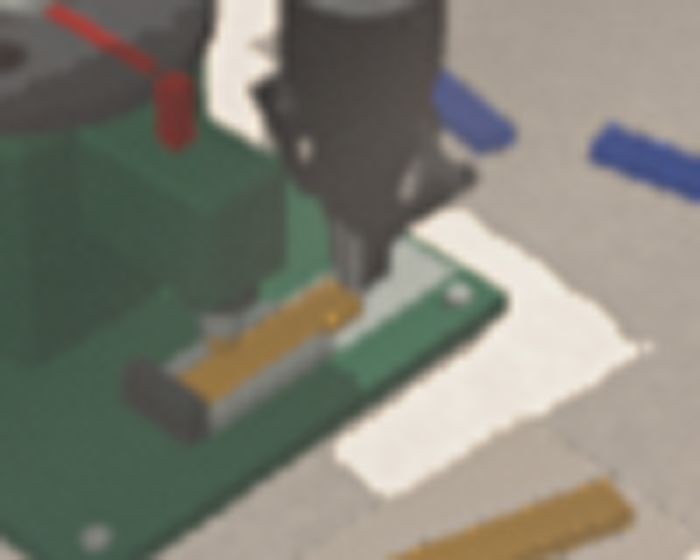

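The crop shows the blank's nose at (195,395) against the dark stop. The rising force also confirms it is seated. I'll back off gently, then rise.

jog_arm(slide=[[0.5, 0, 0], [0.5, 0, 0], [1, 0, 0], [1, 0, 0], [5, 0, 0], [10, 0, 0], [0, 0, -50], [0, 0, -60], [0, 0, -60], [0, 0, -60], [0, 0, -32]], delta_rot=[[0, 0, 0], [0, 0, 0], [0, 0, 0], [0, 0, 0], [0, 0, 0], [0, 0, 0], [0, 0, 0], [0, 0, 0], [0, 0, 0], [0, 0, 0], [0, 0, 0]], hand=[1, 1, 1, 1, 1, 1, 1, 1, 1, 1, 1])

```text
clock: 11.15
position: [517.0, 30.9, 304.1]
orientation: [[-0.998, 0.056, 0.004], [0.056, 0.998, -0.001], [-0.004, -0.0, -1.0]]
force: [0.3, -0.2, -0.2]
width: 0.1
grasp_force: 0.0
```

jog_arm(slide=[[25, -30, -12], [25, -40, -12], [0, -40, 0], [0, 0, 0]], delta_rot=[[0, 0, 0], [0, 0, 0], [0, 0, 0], [0, 0, 0]], hand=[1, 1, 0, -0.3])

```text
clock: 11.65
position: [460.0, -78.0, 324.3]
orientation: [[-0.998, 0.06, 0.001], [0.06, 0.998, -0.0], [-0.001, -0.0, -1.0]]
force: [0.5, 0.2, 0.8]
width: 35.9
grasp_force: 0.0
```

```bash
python3 - <<'E'
from cell import env, imaging
import cv2,numpy as np,pickle
s=env.get_state();c=imaging.read_camera("wrist");tp=imaging.read_camera("top");sc=imaging.read_camera("scene");pickle.dump((s,c,tp,sc),open('w2.pkl','wb'))
print(s['clock'],np.round(s['position'],1),s['force'],s['width'])
cv2.imwrite("pics/w3.png",c['color'][:,:,::-1])
E
```

```text
11.65 [460.  -78.  324.3] [0.4913393  0.22633712 0.8393517 ] 35.856393208395836
```

View pics/w3.png

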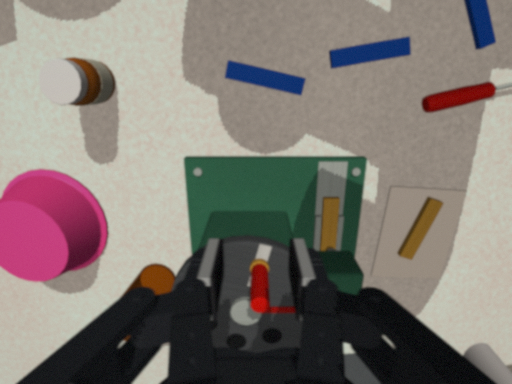

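The wrist view shows the handle's foot and nut at (260,266), its top cap near (260,301), the hub at (246,312), and the blank's tail at (331,198).

```bash
python3 - <<'E'
import pickle
from h import *
s,c,tp,sc=pickle.load(open('w2.pkl','rb'));R,t=wristpose(c,s);k=dict(R=R,t=t)
h=cv2.cvtColor(c['color'],cv2.COLOR_RGB2HSV)
m=(((h[...,0]<8)|(h[...,0]>172))&(h[...,1]>130)&(h[...,2]>80)).astype(np.uint8);m[:,:245]=0;m[:,275:]=0;m[:250]=0;m[318:]=0
ys,xs=np.nonzero(m);print(xs.min(),xs.max(),ys.min(),ys.max())
for y in range(ys.min(),ys.max()+1,5): r=xs[ys==y];print(y,r.min(),r.max(),end=' | ')
print()
for n,q,z in [('capfar edge',(260,ys.max()+.5),238),('foot near edge',(260,ys.min()),183),('nut',(260,264),179),('hub',(245.5,312),183),('pointer',(294,309.5),177),('tail',(331,197.5),34)]:
    print(n,np.round(onz(c,q,z,**k),1))
for n,cc,(x0,x1,y0,y1) in [('top',tp,(278,302,158,182)),('scene',sc,(214,236,158,190))]:
    h=cv2.cvtColor(cc['color'],cv2.COLOR_RGB2HSV)
    m=((h[...,0]<8)|(h[...,0]>172))&(h[...,1]>130)&(h[...,2]>80);mm=np.zeros_like(m);mm[y0:y1,x0:x1]=m[y0:y1,x0:x1]
    p=np.argwhere(mm)[:,::-1];print(n,len(p),p.mean(0) if len(p) else '', np.round(onz(cc,p.mean(0),210.5),1) if len(p) else '')
E
```

```text
250 274 265 313
265 256 262 | 270 253 266 | 275 252 267 | 280 252 267 | 285 251 268 | 290 251 266 | 295 251 267 | 300 250 268 | 305 250 269 | 310 253 274 | 
capfar edge [567.1 -80.  238. ]
foot near edge [552.2 -78.5 183. ]
nut [553.6 -78.6 179. ]
hub [612.7 -98.1 183. ]
pointer [617.8 -43.2 177. ]
tail [539.4  29.9  34. ]
top 573 [289.43979058 169.48516579] [557.9 -83.3 210.5]
scene 79 [224.69620253 173.41772152] [555.4 -83.1 210.5]
```

jog_arm(slide=[[-33, 2, 0], [-33, 2, 0], [-33.3, 2, 0], [0, 0, 0]], delta_rot=[[0, 0, 0], [0, 0, 0], [0, 0, 0], [0, 0, 0]], hand=[-0.2, -0.2, -0.2, -0.2])

```text
clock: 12.3
position: [561.3, -74.4, 322.7]
orientation: [[-0.999, 0.054, -0.002], [0.054, 0.999, 0.001], [0.002, 0.001, -1.0]]
force: [-1.2, -0.3, -0.5]
width: 51.3
grasp_force: 0.0
```

```bash
python3 - <<'E'
from cell import env, imaging
from h import *
import pickle
s=env.get_state();c=imaging.read_camera("wrist");pickle.dump((s,c),open('w3.pkl','wb'));R,t=wristpose(c,s);k=dict(R=R,t=t)
print(s['clock'],np.round(s['position'],1),s['width'])
h=cv2.cvtColor(c['color'],cv2.COLOR_RGB2HSV)
m=(((h[...,0]<8)|(h[...,0]>172))&(h[...,1]>130)&(h[...,2]>80)).astype(np.uint8)
for q in cv2.findContours(m,cv2.RETR_EXTERNAL,cv2.CHAIN_APPROX_NONE)[0]:
    if cv2.contourArea(q)>40:print(cv2.boundingRect(q))
cv2.imwrite("pics/w4.png",c['color'][130:,100:420,::-1])
E
```

```text
12.3 [561.3 -74.4 322.7] 51.295698083385204
(252, 227, 67, 9)
(325, 226, 13, 11)
(236, 172, 23, 39)
(427, 8, 76, 30)
```

View pics/w4.png

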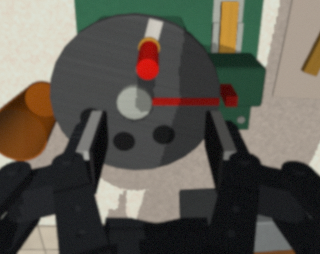

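The wrist crop shows the handle cap at (148,69) and its foot at (149,43), the hub at (134,101), and the pointer level with the mark at (228,97).

```bash
python3 - <<'E'
import pickle
from h import *
from cell import env
print(env.get_state()['position'])
s,c=pickle.load(open('w3.pkl','rb'));R,t=wristpose(c,s);k=dict(R=R,t=t)
for n,q,z in [('cap',(247.5,199),238),('cap edge',(247.5,211),238),('foot near',(248.5,171.5),183),('nut near',(248.5,167),183),('hub',(234,231.5),183),('tip ptr',(318,231.5),177),('mark',(331,226),165)]:
    print(n,np.round(onz(c,q,z,**k),1))
g=cv2.cvtColor(c['color'],cv2.COLOR_RGB2HSV)
m=((g[...,1]<60)&(g[...,2]<110)&(g[...,2]>40)).astype(np.uint8);m[260:]=0;m[:,:140]=0;m[:,320:]=0
m=cv2.morphologyEx(m,cv2.MORPH_OPEN,np.ones((5,5)))
q=max(cv2.findContours(m,cv2.RETR_EXTERNAL,cv2.CHAIN_APPROX_NONE)[0],key=cv2.contourArea)[:,0]
P=np.array([onz(c,np.float64(p),176,**k)[:2] for p in q if p[1]<215])
from scipy.optimize import least_squares
f=least_squares(lambda a:np.hypot(*(P-a[:2]).T)-88,[614,-99],loss='soft_l1',f_scale=1.);print(f.x,len(P),np.median(np.abs(f.fun)))
E
```

```text
[560.37969602 -74.40938382 323.41620366]
cap [557.6 -79.8 238. ]
cap edge [567.4 -80.4 238. ]
foot near [551.2 -79.8 183. ]
nut near [546.9 -79.6 183. ]
hub [611.9 -98.  183. ]
tip ptr [619.7 -13.4 177. ]
mark [620.3   2.7 165. ]
[618.80089691 -99.12867346] 339 4.749002424506102
```

jog_arm(slide=[[1.8, -2.7, 0], [0, 0, 40], [0, 0, 40], [0, 0, 25], [0, 0, 7], [0, 0, 0]], delta_rot=[[0, 0, 0], [0, 0, 0], [0, 0, 0], [0, 0, 0], [0, 0, 0], [0, 0, 0]], hand=[-0.2, -0.2, -0.2, -0.2, -0.2, -0.2])

```text
clock: 13.1
position: [558.0, -78.3, 213.1]
orientation: [[-0.998, 0.056, 0.001], [0.056, 0.998, -0.0], [-0.001, -0.0, -1.0]]
force: [0.2, 0.2, 0.4]
width: 51.4
grasp_force: 0.0
```

jog_arm(slide=[[0, 0, 0], [0, 0, 0], [0, 0, 0], [0, 0, 0], [0, 0, 0]], delta_rot=[[0, 0, 0], [0, 0, 0], [0, 0, 0], [0, 0, 0], [0, 0, 0]], hand=[0.2, 0.45, 0.6, 0.7, 0.8], newtons=20)

```text
clock: 13.72
position: [558.5, -78.4, 213.0]
orientation: [[-0.998, 0.056, 0.001], [0.056, 0.998, -0.0], [-0.001, -0.0, -1.0]]
force: [-0.7, 0.6, 6.2]
width: 17.5
grasp_force: 19.5
```

```bash
python3 f.py; python3 -c "
from cell import env;s=env.get_state();print(s['width'],s['grasp_force'],s['position'],s['orientation'])"
```

```text
13.975 [558.5 -78.4 213. ] [-0.87  0.59  5.72] [0.4 0.4 0.4]
17.71578305006139 19.515985250473022 [558.51443112 -78.40811327 213.04143678] [[-9.98410711e-01  5.63444443e-02  1.16450466e-03]
 [ 5.63440163e-02  9.98411335e-01 -3.97082873e-04]
 [-1.18502807e-03 -3.30838923e-04 -9.99999243e-01]]
```

```bash
cat > nxt.py <<'E'
import sys,json,os
from cell import env, imaging
from h import *
from scipy.optimize import least_squares
# usage: nxt.py degrees rows
deg,n=float(sys.argv[1]),int(sys.argv[2])
F=[]
for i in range(4): imaging.read_camera("scene");F.append(env.get_state()['force'])
s=env.get_state();F=np.mean(F,0);p=np.array(s['position'])
L=json.load(open('log.json')) if os.path.exists('log.json') else []
L.append([*p[:2],*F[:2]]);json.dump(L,open('log.json','w'))
A=np.array(L);P=A[:,:2]+A[:,2:]/2
a0=np.array([613,-98.4])
f=least_squares(lambda v:np.r_[(np.hypot(*(P-v[:2]).T)-v[2])/.5,(v[:2]-a0)/2,(v[2]-57)/4],[*a0,57]).x
e=P[-1]-f[:2];O=np.array(s['orientation']);phi=np.arctan2(e[1],e[0])
rad=np.array([np.cos(phi),np.sin(phi)]);tan=np.array([rad[1],-rad[0]])
turned=(np.degrees(np.arctan2(P[0,1]-f[1],P[0,0]-f[0])-phi))%360
print('t',s['clock'],'z',round(p[2],1),'F',np.round(F,1),'Frad',round(F[:2]@rad,1),'Ftan',round(F[:2]@tan,1),'axis,r',np.round(f,2),'turned',round(turned,1),'q6',np.round(s['qpos'][5]),'w',round(s['width'],1),s['grasp_force'])
# waypoints: arc; keep the tangential lead, remove radial error
cur=p[:2];out=[];lead=(p[:2]-P[-1])@tan
for i in range(1,n+1):
    b=phi-np.radians(deg)*i/n;r_=np.array([np.cos(b),np.sin(b)]);t_=np.array([r_[1],-r_[0]])
    w=f[:2]+f[2]*r_+lead*t_;d=O[:2,:2].T@(w-cur);cur=w;out.append([round(float(x),1) for x in d]+[0])
print(out)
E
python3 nxt.py 24 6
```

```text
t 14.175 z 213.0 F [-0.9  0.7  6.2] Frad 1.0 Ftan 0.3 axis,r [612.71 -98.29  58.24] turned 0.0 q6 -18.0 w 17.5 19.516698718070984
[[-0.8, 4.0, 0], [-1.6, 3.7, 0], [-1.8, 3.6, 0], [-2.1, 3.5, 0], [-2.3, 3.3, 0], [-2.6, 3.2, 0]]
```

jog_arm(slide=[[-0.8, 4.0, -0.3], [-1.6, 3.7, 0], [-1.8, 3.6, 0], [-2.1, 3.5, 0], [-2.3, 3.3, 0], [-2.6, 3.2, 0]], delta_rot=[[0, 0, 0], [0, 0, 0], [0, 0, 0], [0, 0, 0], [0, 0, 0], [0, 0, 0]], hand=[0.8, 0.8, 0.8, 0.8, 0.8, 0.8])

```text
clock: 14.92
position: [570.7, -57.3, 212.9]
orientation: [[-0.998, 0.056, 0.0], [0.056, 0.998, 0.0], [-0.0, 0.0, -1.0]]
force: [-0.7, 0.7, 5.2]
width: 17.3
grasp_force: 19.7
```

```bash
python3 nxt.py 30 7
```

```text
t 15.125 z 212.9 F [-1.2  0.1  5.9] Frad 1.0 Ftan -0.7 axis,r [613.3  -97.13  58.61] turned 23.7 q6 -16.0 w 17.6 19.749150574207306
[[-2.7, 3.4, 0], [-3.2, 3.0, 0], [-3.4, 2.8, 0], [-3.6, 2.5, 0], [-3.8, 2.2, 0], [-3.9, 2.0, 0], [-4.1, 1.7, 0]]
```

jog_arm(slide=[[-2.7, 3.4, 0], [-3.2, 3.0, 0], [-3.4, 2.8, 0], [-3.6, 2.5, 0], [-3.8, 2.2, 0], [-3.9, 2.0, 0], [-4.1, 1.7, 0]], delta_rot=[[0, 0, 0], [0, 0, 0], [0, 0, 0], [0, 0, 0], [0, 0, 0], [0, 0, 0], [0, 0, 0]], hand=[0.8, 0.8, 0.8, 0.8, 0.8, 0.8, 0.8])

```text
clock: 16.0
position: [596.3, -40.8, 212.8]
orientation: [[-0.998, 0.056, -0.0], [0.056, 0.998, 0.001], [0.0, 0.001, -1.0]]
force: [-1.3, 0.8, 6.6]
width: 17.7
grasp_force: 19.8
```

```bash
python3 nxt.py 36 8
```

```text
t 16.2 z 212.8 F [-0.8  1.9  5.7] Frad 2.1 Ftan -0.1 axis,r [614.49 -96.51  59.41] turned 53.8 q6 -13.0 w 17.4 19.740137457847595
[[-4.1, 2.3, 0], [-4.5, 1.2, 0], [-4.6, 0.8, 0], [-4.6, 0.4, 0], [-4.7, 0.1, 0], [-4.7, -0.3, 0], [-4.6, -0.7, 0], [-4.6, -1.0, 0]]
```

jog_arm(slide=[[-4.1, 2.3, 0], [-4.5, 1.2, 0], [-4.6, 0.8, 0], [-4.6, 0.4, 0], [-4.7, 0.1, 0], [-4.7, -0.3, 0], [-4.6, -0.7, 0], [-4.6, -1.0, 0]], delta_rot=[[0, 0, 0], [0, 0, 0], [0, 0, 0], [0, 0, 0], [0, 0, 0], [0, 0, 0], [0, 0, 0], [0, 0, 0]], hand=[0.8, 0.8, 0.8, 0.8, 0.8, 0.8, 0.8, 0.8])

```text
clock: 17.2
position: [633.1, -40.0, 212.9]
orientation: [[-0.998, 0.056, 0.001], [0.056, 0.998, 0.001], [-0.0, 0.001, -1.0]]
force: [0.6, 1.9, 5.9]
width: 17.7
grasp_force: 19.7
```

```bash
python3 nxt.py 40 9
```

```text
t 17.4 z 212.9 F [0.3 2.4 5.4] Frad 2.3 Ftan -0.4 axis,r [615.57 -97.02  60.53] turned 88.8 q6 -12.0 w 17.5 19.723478257656097
[[-4.7, -0.4, 0], [-4.4, -1.7, 0], [-4.2, -2.0, 0], [-4.1, -2.3, 0], [-3.9, -2.6, 0], [-3.7, -2.9, 0], [-3.4, -3.2, 0], [-3.2, -3.5, 0], [-2.9, -3.7, 0]]
```

jog_arm(slide=[[-4.7, -0.4, 0], [-4.4, -1.7, 0], [-4.2, -2.0, 0], [-4.1, -2.3, 0], [-3.9, -2.6, 0], [-3.7, -2.9, 0], [-3.4, -3.2, 0], [-3.2, -3.5, 0], [-2.9, -3.7, 0]], delta_rot=[[0, 0, 0], [0, 0, 0], [0, 0, 0], [0, 0, 0], [0, 0, 0], [0, 0, 0], [0, 0, 0], [0, 0, 0], [0, 0, 0]], hand=[0.8, 0.8, 0.8, 0.8, 0.8, 0.8, 0.8, 0.8, 0.8])

```text
clock: 18.52
position: [666.5, -64.6, 213.0]
orientation: [[-0.998, 0.056, 0.001], [0.056, 0.998, 0.001], [-0.001, 0.001, -1.0]]
force: [0.0, 1.3, 6.9]
width: 17.5
grasp_force: 19.7
```

```bash
python3 nxt.py 40 9
```

```text
t 18.725 z 213.0 F [0.5 1.5 6.9] Frad 1.2 Ftan -0.9 axis,r [615.77 -97.31  60.85] turned 128.5 q6 -13.0 w 17.3 19.816377460956573
[[-3.1, -3.6, 0], [-2.3, -4.1, 0], [-2.0, -4.3, 0], [-1.6, -4.4, 0], [-1.3, -4.5, 0], [-0.9, -4.6, 0], [-0.6, -4.7, 0], [-0.2, -4.7, 0], [0.2, -4.7, 0]]
```

jog_arm(slide=[[-3.1, -3.6, -0.3], [-2.3, -4.1, 0], [-2.0, -4.3, 0], [-1.6, -4.4, 0], [-1.3, -4.5, 0], [-0.9, -4.6, 0], [-0.6, -4.7, 0], [-0.2, -4.7, 0], [0.2, -4.7, 0]], delta_rot=[[0, 0, 0], [0, 0, 0], [0, 0, 0], [0, 0, 0], [0, 0, 0], [0, 0, 0], [0, 0, 0], [0, 0, 0], [0, 0, 0]], hand=[0.8, 0.8, 0.8, 0.8, 0.8, 0.8, 0.8, 0.8, 0.8])

```text
clock: 19.85
position: [676.0, -105.0, 213.4]
orientation: [[-0.998, 0.056, 0.001], [0.056, 0.998, 0.0], [-0.001, 0.0, -1.0]]
force: [0.4, 2.2, 7.3]
width: 17.6
grasp_force: 19.6
```

```bash
python3 nxt.py 40 9
```

```text
t 20.05 z 213.4 F [0.  0.7 6.8] Frad -0.1 Ftan -0.7 axis,r [615.74 -97.18  60.74] turned 168.9 q6 -17.0 w 17.2 19.653102457523346
[[0.5, -4.7, 0], [0.9, -4.6, 0], [1.3, -4.5, 0], [1.6, -4.4, 0], [1.9, -4.3, 0], [2.3, -4.1, 0], [2.6, -3.9, 0], [2.9, -3.7, 0], [3.2, -3.5, 0]]
```

jog_arm(slide=[[0.5, -4.7, 0], [0.9, -4.6, 0], [1.3, -4.5, 0], [1.6, -4.4, 0], [1.9, -4.3, 0], [2.3, -4.1, 0], [2.6, -3.9, 0], [2.9, -3.7, 0], [3.2, -3.5, 0]], delta_rot=[[0, 0, 0], [0, 0, 0], [0, 0, 0], [0, 0, 0], [0, 0, 0], [0, 0, 0], [0, 0, 0], [0, 0, 0], [0, 0, 0]], hand=[0.8, 0.8, 0.8, 0.8, 0.8, 0.8, 0.8, 0.8, 0.8])

```text
clock: 21.18
position: [656.8, -141.7, 213.7]
orientation: [[-0.998, 0.056, 0.002], [0.056, 0.998, 0.0], [-0.002, 0.0, -1.0]]
force: [-0.3, 1.6, 8.8]
width: 17.5
grasp_force: 19.6
```

```bash
python3 nxt.py 40 9
```

```text
t 21.375 z 213.7 F [-0.4  1.   8.2] Frad -1.0 Ftan -0.3 axis,r [615.74 -96.87  60.53] turned 209.5 q6 -20.0 w 17.3 19.608658254146576
[[3.6, -3.0, 0], [3.7, -2.9, 0], [3.9, -2.7, 0], [4.1, -2.3, 0], [4.2, -2.0, 0], [4.4, -1.7, 0], [4.5, -1.3, 0], [4.6, -1.0, 0], [4.7, -0.6, 0]]
```

jog_arm(slide=[[3.6, -3.0, 0], [3.7, -2.9, 0], [3.9, -2.7, 0], [4.1, -2.3, 0], [4.2, -2.0, 0], [4.4, -1.7, 0], [4.5, -1.3, 0], [4.6, -1.0, 0], [4.7, -0.6, 0]], delta_rot=[[0, 0, 0], [0, 0, 0], [0, 0, 0], [0, 0, 0], [0, 0, 0], [0, 0, 0], [0, 0, 0], [0, 0, 0], [0, 0, 0]], hand=[0.8, 0.8, 0.8, 0.8, 0.8, 0.8, 0.8, 0.8, 0.8])

```text
clock: 22.5
position: [618.4, -157.2, 213.9]
orientation: [[-0.998, 0.056, 0.003], [0.056, 0.998, -0.0], [-0.003, -0.0, -1.0]]
force: [0.9, 0.4, 8.0]
width: 17.7
grasp_force: 19.6
```

```bash
python3 nxt.py 40 9
```

```text
t 22.7 z 213.8 F [0.7 0.7 8.3] Frad -0.7 Ftan -0.7 axis,r [615.8  -96.7   60.43] turned 249.4 q6 -23.0 w 17.5 19.598329961299896
[[4.7, -0.2, 0], [4.7, 0.1, 0], [4.7, 0.4, 0], [4.6, 0.8, 0], [4.5, 1.2, 0], [4.4, 1.5, 0], [4.3, 1.9, 0], [4.1, 2.2, 0], [4.0, 2.5, 0]]
```

jog_arm(slide=[[4.7, -0.2, 0], [4.7, 0.1, 0], [4.7, 0.4, 0], [4.6, 0.8, 0], [4.5, 1.2, 0], [4.4, 1.5, 0], [4.3, 1.9, 0], [4.1, 2.2, 0], [4.0, 2.5, 0]], delta_rot=[[0, 0, 0], [0, 0, 0], [0, 0, 0], [0, 0, 0], [0, 0, 0], [0, 0, 0], [0, 0, 0], [0, 0, 0], [0, 0, 0]], hand=[0.8, 0.8, 0.8, 0.8, 0.8, 0.8, 0.8, 0.8, 0.8])

```text
clock: 23.82
position: [579.1, -144.7, 213.8]
orientation: [[-0.998, 0.056, 0.002], [0.056, 0.998, -0.001], [-0.002, -0.001, -1.0]]
force: [0.7, -0.6, 7.9]
width: 17.5
grasp_force: 19.6
```

```bash
python3 nxt.py 36 8
```

```text
t 24.025 z 213.7 F [ 0.9 -0.2  7.2] Frad -0.3 Ftan -0.8 axis,r [615.83 -96.67  60.41] turned 289.3 q6 -23.0 w 17.1 19.556851387023926
[[3.8, 2.9, 0], [3.6, 3.1, 0], [3.3, 3.4, 0], [3.0, 3.6, 0], [2.8, 3.9, 0], [2.4, 4.1, 0], [2.1, 4.2, 0], [1.8, 4.4, 0]]
```

jog_arm(slide=[[3.8, 2.9, 0], [3.6, 3.1, 0], [3.3, 3.4, 0], [3.0, 3.6, 0], [2.8, 3.9, 0], [2.4, 4.1, 0], [2.1, 4.2, 0], [1.8, 4.4, 0]], delta_rot=[[0, 0, 0], [0, 0, 0], [0, 0, 0], [0, 0, 0], [0, 0, 0], [0, 0, 0], [0, 0, 0], [0, 0, 0]], hand=[0.8, 0.8, 0.8, 0.8, 0.8, 0.8, 0.8, 0.8])

```text
clock: 25.02
position: [557.8, -114.0, 213.4]
orientation: [[-0.998, 0.057, 0.001], [0.057, 0.998, -0.001], [-0.002, -0.001, -1.0]]
force: [1.0, -0.6, 5.1]
width: 17.5
grasp_force: 19.7
```

```bash
python3 nxt.py 29 7
```

```text
t 25.225 z 213.4 F [ 0.5 -0.3  5.9] Frad -0.4 Ftan -0.4 axis,r [615.83 -96.67  60.41] turned 325.5 q6 -21.0 w 17.3 19.680870473384857
[[1.1, 4.2, 0], [1.0, 4.2, 0], [0.7, 4.3, 0], [0.4, 4.3, 0], [0.1, 4.4, 0], [-0.2, 4.4, 0], [-0.6, 4.3, 0]]
```

jog_arm(slide=[[1.1, 4.2, 0], [1.0, 4.2, 0], [0.7, 4.3, 0], [0.4, 4.3, 0], [0.1, 4.4, 0], [-0.2, 4.4, 0], [-0.6, 4.3, 0], [0, 0, 0]], delta_rot=[[0, 0, 0], [0, 0, 0], [0, 0, 0], [0, 0, 0], [0, 0, 0], [0, 0, 0], [0, 0, 0], [0, 0, 0]], hand=[0.8, 0.8, 0.8, 0.8, 0.8, 0.8, 0.8, 0.8])

```text
clock: 26.22
position: [556.6, -83.3, 213.0]
orientation: [[-0.998, 0.056, 0.0], [0.056, 0.998, -0.0], [-0.0, -0.0, -1.0]]
force: [0.4, 0.5, 4.8]
width: 17.6
grasp_force: 19.8
```

```bash
python3 nxt.py 4 2; cat > ptr.py <<'E'
from cell import env, imaging
from h import *
import sys,pickle
if len(sys.argv)>2: s,c=pickle.load(open(sys.argv[2],'rb'))[:2]
else: s=env.get_state();c=imaging.read_camera("wrist")
R,t=wristpose(c,s);ax=np.array([615.83,-96.67])
h=cv2.cvtColor(c['color'],cv2.COLOR_RGB2HSV)
m=(((h[...,0]<8)|(h[...,0]>172))&(h[...,1]>130)&(h[...,2]>70)).astype(np.uint8)
for q in cv2.findContours(m,cv2.RETR_EXTERNAL,cv2.CHAIN_APPROX_NONE)[0]:
    if cv2.contourArea(q)<25: continue
    mm=cv2.drawContours(np.zeros_like(m),[q],-1,1,-1)&m
    p=np.argwhere(mm)[:,::-1]; X=np.array([onz(c,np.float64(u),177,R=R,t=t)[:2] for u in p])
    if abs(X.mean(0)[0]-615)>40: continue
    d=np.linalg.eigh(np.cov(X.T))[1][:,1];d*=np.sign(d[1])
    print(cv2.boundingRect(q),'centroid',np.round(X.mean(0),1),'dir deg',round(np.degrees(np.arctan2(d[1],d[0])),2))
cv2.imwrite(f"pics/{sys.argv[1]}.png",c['color'][:,:,::-1])
E
echo now; python3 ptr.py p1; echo start; python3 ptr.py p0 w3.pkl
```

```text
t 26.425 z 213.1 F [-0.1 -0.6  5.2] Frad -0.1 Ftan -0.6 axis,r [615.8  -96.66  60.43] turned 354.3 q6 -19.0 w 17.4 19.81692999601364
[[-0.6, 2.0, 0], [-0.4, 2.1, 0]]
now
(367, 283, 24, 26) centroid [611.   -1.1] dir deg 38.43
(365, 276, 12, 8) centroid [595.8  -9.6] dir deg 63.83
(234, 226, 42, 87) centroid [586.3 -87.2] dir deg 178.54
start
(252, 227, 68, 9) centroid [617.8 -46.8] dir deg 86.74
(325, 225, 13, 12) centroid [ 6.193e+02 -3.000e-01] dir deg 179.46
```

jog_arm(slide=[[-0.4, 1.3, 0], [-0.3, 1.3, 0], [0, 0, 0], [0, 0, 0], [0, 0, 0], [0, 0, 0], [0, 0, -40], [0, 0, -40], [-1.9, 2.7, -30], [0, 0, 0]], delta_rot=[[0, 0, 0], [0, 0, 0], [0, 0, 0], [0, 0, 0], [0, 0, 0], [0, 0, 0], [0, 0, 0], [0, 0, 0], [0, 0, 0], [0, 0, 0]], hand=[0.8, 0.8, 0.8, 0.3, -0.2, -0.2, -0.2, -0.2, -0.2, -0.2])

```text
clock: 27.72
position: [560.1, -78.5, 325.3]
orientation: [[-0.998, 0.056, 0.004], [0.056, 0.998, -0.001], [-0.004, -0.001, -1.0]]
force: [0.1, -0.8, 0.1]
width: 51.4
grasp_force: 0.0
```

```bash
python3 ptr.py p2;python3 -c "
from cell import env;s=env.get_state();print(s['clock'],s['width'],s['force'],s['position'])"
```

```text
(329, 223, 13, 12) centroid [ 6.19e+02 -4.00e-01] dir deg 24.74
(257, 221, 67, 12) centroid [613.5 -46.3] dir deg 91.0
27.775 50.980621384216306 [ 0.18618258  0.97893184 -0.72370468] [559.62644641 -78.45552909 323.46679602]
```

View pics/p2.png

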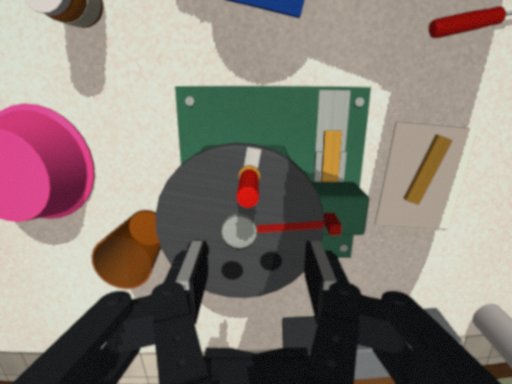

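The pointer is at 91.0°, against 86.7° at the start, so 4.3° (about 4.4 mm of forward travel) remains. The mark has not moved, so the press is still in place. I'll regrip slightly ahead so that closing nudges the handle forward.

jog_arm(slide=[[1.2, 1.9, 0], [0, 0, 40], [0, 0, 40], [0, 0, 25], [0, 0, 5], [0, 0, 0], [0, 0, 0], [0, 0, 0], [0, 0, 0], [0, 0, 0], [0, 0, 0], [0, 0, 0]], delta_rot=[[0, 0, 0], [0, 0, 0], [0, 0, 0], [0, 0, 0], [0, 0, 0], [0, 0, 0], [0, 0, 0], [0, 0, 0], [0, 0, 0], [0, 0, 0], [0, 0, 0], [0, 0, 0]], hand=[-0.2, -0.2, -0.2, -0.2, -0.2, 0.1, 0.3, 0.45, 0.55, 0.65, 0.75, 0.8], newtons=20)

```text
clock: 29.28
position: [558.3, -76.5, 213.3]
orientation: [[-0.998, 0.056, 0.001], [0.056, 0.998, -0.0], [-0.001, -0.0, -1.0]]
force: [-0.3, -0.8, 4.7]
width: 17.4
grasp_force: 21.2
```

jog_arm(slide=[[0, 0, 0], [0, 0, 0], [0, 0, 0], [0, 0, 0], [0, 0, -40], [0, 0, -40], [0, 0, -30], [0, 0, 0], [0, 0, 0]], delta_rot=[[0, 0, 0], [0, 0, 0], [0, 0, 0], [0, 0, 0], [0, 0, 0], [0, 0, 0], [0, 0, 0], [0, 0, 0], [0, 0, 0]], hand=[0.8, 0.3, -0.2, -0.2, -0.2, -0.2, -0.2, -0.2, -0.2])

```text
clock: 30.4
position: [558.0, -76.3, 321.9]
orientation: [[-0.998, 0.056, -0.001], [0.056, 0.998, 0.001], [0.001, 0.0, -1.0]]
force: [0.7, -1.0, -0.5]
width: 51.3
grasp_force: 0.0
```

```bash
python3 ptr.py p3;python3 -c "
from cell import env;s=env.get_state();print(s['clock'],s['width'],s['force'],s['position'])"
```

```text
(255, 231, 67, 8) centroid [617.9 -46.4] dir deg 86.62
(327, 228, 13, 12) centroid [ 6.195e+02 -2.000e-01] dir deg 27.48
30.45 51.321528800531965 [-0.20811071  0.066475   -0.09103201] [557.77606033 -76.27305252 321.52778225]
```

```bash
python3 - <<'E'
from cell import env,imaging,ticket
from h import *
import pickle
def tail(s,c):
    R,t=wristpose(c,s);h=cv2.cvtColor(c['color'],cv2.COLOR_RGB2HSV)
    m=((h[...,0]>10)&(h[...,0]<28)&(h[...,1]>110)&(h[...,2]>70)).astype(np.uint8)
    n,l,st,ce=cv2.connectedComponentsWithStats(m)
    for i in range(1,n):
        x,y,w,hh,a=st[i]
        X=onz(c,(x+w/2,y),34,R=R,t=t)
        if a>60 and abs(X[1]-30)<12 and X[0]<600: return X
s=env.get_state();c=imaging.read_camera('wrist')
a=tail(*pickle.load(open('w2.pkl','rb'))[:2]);b=tail(*pickle.load(open('w3.pkl','rb')));d=tail(s,c);print(a,b,d)
E
```

```text
[538.50541138  27.61978133  34.        ] [541.84333282  28.8525175   34.        ] [541.30920451  27.99517671  34.        ]
```

```bash
python3 - <<'E'
from cell import imaging
import cv2
b=imaging.read_camera("scene")['color'][190:270,205:305,::-1]
cv2.imwrite("pics/s4.png",cv2.resize(b,(700,560),interpolation=cv2.INTER_CUBIC))
E
```

```text
(no output)
```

View pics/s4.png

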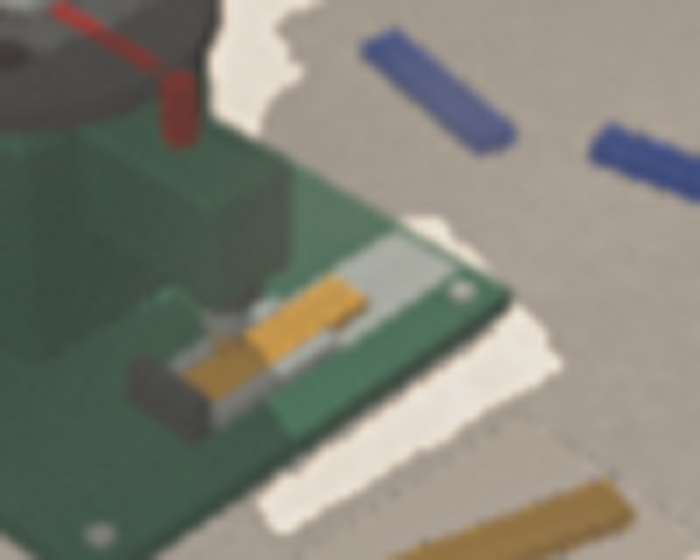

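```bash
python3 - <<'E'
import cv2,numpy as np
for f in ('s3','s4'):
    im=cv2.imread(f'pics/{f}.png').astype(float)
    u=np.array([165,-97.])/np.hypot(165,97);o=np.array([150.,416])
    pr=[]
    for k in range(0,90,3):
        q=[o+u*k+np.array([.5,.86])*w for w in range(-8,9,4)]
        v=np.mean([im[int(y),int(x)] for x,y in q],0);pr.append(int(v[2]-v[0]))
    print(f,pr)
from cell import env
E
```

```text
s3 [2, 3, 4, 4, 4, 4, 4, 4, 4, 4, 4, 2, 2, 3, 9, 16, 30, 42, 60, 73, 79, 84, 85, 84, 84, 84, 84, 83, 83, 83]
s4 [0, 1, 3, 4, 4, 4, 4, 4, 4, 4, 3, 3, 2, 2, 3, 5, 12, 20, 35, 50, 61, 72, 77, 79, 79, 79, 78, 77, 77, 77]
```

The last crop shows the nose at (195,392) still against the stop at (205,410), and the pointer meeting the mark at (165,75). The nose shift between the two crops is about what the press's elastic spring-back would give.

```bash
python3 -c "
from cell import ticket;print(ticket.job_done())"
```

```text
the job is handed in; nothing more can be done
None
```

The job is handed in at about 31 s with no verdict returned: the blank is against the stop to within about 0.6 mm by camera, the wheel has made one clockwise turn (pointer within about 0.1° of its start), the handle is released, and the press mark is back where it was; the first grip may have nudged the wheel back about 1°, and I let go once about 4° short and regripped to finish.

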